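# Gauge the necks of opal bottles and sort out the choked ones

## Robot

A 6-joint arm with a two-finger parallel gripper is mounted at the origin on a cart in front of the work surface, level with it; the furniture and walls round the work are solid. World frame = base frame: x ahead of the robot, y to its left, z up, the work surface at z = 0. Lengths are in m, angles in rad, forces in N, time in s.
With the tool pointing down it reaches from about 0.325 to 0.9 m from the base axis. Payload 3.5 kg.
Tool frame: the origin (TCP) lies on the centre line of the jaws, within the pads' length; the fingertips stand 25 mm ahead of it and the grasp point (between the pads) lies 6 mm ahead of it; z points along the fingers, y is the line along which they close (so a half turn about z gives the same grasp; the last joint's range is limited). The gripper opens to 85 mm and grips with 20 to 120 N. Pads are 22 mm wide; open, the fingers measure 114 mm over their backs; the gripper's body (76 mm by 85 mm) begins 54 mm behind the grasp point. The pads swing forward as they close: fully open they stand 13 mm farther back than shut.
Start: joints at [-1.327, 0.276, -0.026, 1.268, 0, 1.467], TCP at [0.212, -0.588, 0.256] pointing down, gripper open.
Joint ranges: [-3.12, 3.12], [-0.85, 1.88], [-1.08, 1.24], [-1.95, 2.15], [-1.57, 1.53], [-3.14, 3.14]. Speed limits (rad/s): [2.57, 2.57, 3.14, 3.14, 3.14, 3.14].

## Interface

Orientations are given as a unit quaternion [w, x, y, z].
In Python, from cell import r, eyes, ticket, trace gives the robot as it stands.
- The arm moves only by the tool apply_moves, never from a script. Its argument "targets" is a list that holds one entry, the list of rows, each a list of 7 numbers: the turn, a rotation vector about the tool's x, y, z normalised to -1 to 1, where 1 is 30 degrees, then the shift along the tool's x, y, z normalised to -1 to 1, where 1 is 0.8 m, then the closure, from 0 (fully open) to 1 (shut). A call has 1 to 20 rows; each row is the pose to reach, as a shift and turn from the pose commanded when the call began, along the tool's axes at that moment; what a row does not reach only later rows make up. A row lasts 1/12 s, in which the tool goes at most 41.7 mm and 7.16 degrees, less where a joint would pass 70% of its speed; a pose out of reach is approached as far as the arm can. A call with a number of a shift or a turn outside -1 to 1 is refused whole. A call with a gripper value outside its range is refused whole. The fingers move at their own pace and stop on an object; "force" is the grip in N (left out, the last holds). Time passes only in rows, so rows that repeat a pose let the fingers close. It gives the time, the measured TCP pose, the force, the opening and the grip force at its end, in the units of the state.
- r.get_state(): the state, without advancing time (a new reading comes with each control period).
- eyes.get_image(name): name is "side" or "top"; returns a dict with "color" (480x640x3 uint8, red, green, blue), "K" (3x3 intrinsics, pixels), "T" (4x4, takes a point from camera to world coordinates). Camera axes: x right, y up, looking along -z (the intrinsics and any distortion apply to the point x, -y, -z); pixel columns grow to the right and rows downward; lengths in m; the calibration is good to about 2 mm. A picture is of the moment at which its call begins. There is no depth.
- ticket.finish_job(): hands the job in; it is judged then, once.
Trained networks look in the newest picture that a camera, given by its name, has taken for a name from the list of things; names that differ only in an ending like _2 or _b are one class to them, and where a whole thing is asked for, a point or a joint stands for the part that bears it (a point fixed in the world has none). Each returns a list of dicts, best first, with "conf" (0 to 1); they miss things now and then, are a little off and sometimes report something else, mostly with a low value. They report only what shows in the picture. A call takes as long as a camera call. They do not tell look-alikes from the thing itself.
- trace(camera, label): "mask" (480x640 bool, what is visible of it) and "at" ([column, row] in pixels, amid what is visible of it).
The state is a dict: "time": time; "joint_positions": joint angles; "joint_vel": joint speeds; "joint_efforts": joint torques, N m; "eef_pos": TCP position; "tcp_rot": TCP orientation; "contact_force": force on the tool from outside, world axes, zero at the start; "wrist_torque": the same for the moment, N m; "finger_gap": opening from 0.0 (shut) to 1.0 (fully open); "gripper_force": force on a finger pad.
Only numpy, scipy, OpenCV 4.12 (cv2) and the standard library are available. Lean on these libraries where they do the work, as an engineer would, in place of code of your own. Each camera call takes 0.05 s, during which the arm holds its last target. There are 200 camera calls.

## Task

These opal bottles are warm from the annealer and some may have a choked neck. One at a time, lower the plug gauge gently into a bottle's neck as far as it will go, then keep it in there and use it to slide the bottle, upright and untouched by the gripper, along the table and fully into the sorting tray: left bay if the gauge has gone in down to its collar, right bay if it stops short. Sort every bottle, put the gauge back in its wooden stand and leave the other things alone.

Things in the scene. Friction and masses are not known exactly. Their poses are not given: they have to be found in the camera images.
- bottle_a: one of three look-alike squat opal (opaque white) glass bottles: 74 mm across, 60 mm tall, about 260 g, neck 46 mm across with a bore of 27 mm. The neck is either clear (the gauge goes in until its collar meets the lip) or choked (a ridge 18 mm below the lip leaves a 15 mm hole and stops the gauge); which, has to be felt. Origin: centre of its underside, z up; the mouth is 60 mm above it
- bottle_b: one of three look-alike squat opal (opaque white) glass bottles: 74 mm across, 60 mm tall, about 260 g, neck 46 mm across with a bore of 27 mm. The neck is either clear (the gauge goes in until its collar meets the lip) or choked (a ridge 18 mm below the lip leaves a 15 mm hole and stops the gauge); which, has to be felt. Origin: centre of its underside, z up; the mouth is 60 mm above it
- bottle_c: one of three look-alike squat opal (opaque white) glass bottles: 74 mm across, 60 mm tall, about 260 g, neck 46 mm across with a bore of 27 mm. The neck is either clear (the gauge goes in until its collar meets the lip) or choked (a ridge 18 mm below the lip leaves a 15 mm hole and stops the gauge); which, has to be felt. Origin: centre of its underside, z up; the mouth is 60 mm above it
- plug_gauge: steel plug gauge, 126 mm long, 240 g, standing plug-down in its stand. Origin: centre of the plug's flat lower end; z runs up its axis. Plug 23 mm in diameter from z = 0 to 42 mm, nose bevelled 2 mm; collar 37 mm in diameter from 42 to 48 mm; square grooved handle 24 x 24 mm, its flats facing x and y, from 58 to 124 mm (grip it across two flats at about 88 mm)
- gauge_stand: fixed square wooden block 76 x 76 x 52 mm with an upright 30 mm hole in the middle; the gauge hangs in it by its collar, plug end 10 mm above the table. Origin: centre of its underside, z up
- sorting_tray: fixed plywood tray, 400 x 108 mm, walls 8 mm thick, 32 mm high, front open, no step. Origin: on the table in mid-tray; x points into it (away from the robot), y left. Open front edge at x = -50 mm, back wall at +50 mm. Left bay (gauge goes fully in): y = 4 to 192 mm; right bay (gauge stops short): y = -4 to -192 mm; each holds two bottles side by side
- frit_jar_3: small loose glass jar of yellow frit with a lid, 53 mm across, 63 mm tall, standing near the bottles; to be left alone. Origin: centre of its underside
Not all that is in view belongs to the job. What is shaped like the bottle_b but purple is not meant.

How it is judged:
On the way, in this order (a step that is already met when the one before it is completed fails the run):
1. a first bottle stands in a bay with the gauge still in its neck (fully home if in the left bay) (((horizontal distance between plug_gauge and bottle_a below 0.008 m and ((x of bottle_a in the frame of sorting_tray between -0.023 and 0.025 m and y of bottle_a in the frame of sorting_tray between 0.03 and 0.17 m and z of plug_gauge in the frame of bottle_a below 0.03 m) or (x of bottle_a in the frame of sorting_tray between -0.023 and 0.025 m and y of bottle_a in the frame of sorting_tray between -0.17 and -0.03 m and z of plug_gauge in the frame of bottle_a below 0.053 m))) or (horizontal distance between plug_gauge and bottle_b below 0.008 m and ((x of bottle_b in the frame of sorting_tray between -0.023 and 0.025 m and y of bottle_b in the frame of sorting_tray between 0.03 and 0.17 m and z of plug_gauge in the frame of bottle_b below 0.03 m) or (x of bottle_b in the frame of sorting_tray between -0.023 and 0.025 m and y of bottle_b in the frame of sorting_tray between -0.17 and -0.03 m and z of plug_gauge in the frame of bottle_b below 0.053 m))) or (horizontal distance between plug_gauge and bottle_c below 0.008 m and ((x of bottle_c in the frame of sorting_tray between -0.023 and 0.025 m and y of bottle_c in the frame of sorting_tray between 0.03 and 0.17 m and z of plug_gauge in the frame of bottle_c below 0.03 m) or (x of bottle_c in the frame of sorting_tray between -0.023 and 0.025 m and y of bottle_c in the frame of sorting_tray between -0.17 and -0.03 m and z of plug_gauge in the frame of bottle_c below 0.053 m))))), for 0.1 s.
2. a second bottle stands in a bay with the gauge still in its neck (fully home if in the left bay), the first one left in the tray (((horizontal distance between plug_gauge and bottle_a below 0.008 m and ((x of bottle_a in the frame of sorting_tray between -0.023 and 0.025 m and y of bottle_a in the frame of sorting_tray between 0.03 and 0.17 m and z of plug_gauge in the frame of bottle_a below 0.03 m) or (x of bottle_a in the frame of sorting_tray between -0.023 and 0.025 m and y of bottle_a in the frame of sorting_tray between -0.17 and -0.03 m and z of plug_gauge in the frame of bottle_a below 0.053 m)) and ((x of bottle_b in the frame of sorting_tray between -0.023 and 0.025 m and y of bottle_b in the frame of sorting_tray between -0.17 and -0.03 m) or (x of bottle_b in the frame of sorting_tray between -0.023 and 0.025 m and y of bottle_b in the frame of sorting_tray between 0.03 and 0.17 m) or (x of bottle_c in the frame of sorting_tray between -0.023 and 0.025 m and y of bottle_c in the frame of sorting_tray between -0.17 and -0.03 m) or (x of bottle_c in the frame of sorting_tray between -0.023 and 0.025 m and y of bottle_c in the frame of sorting_tray between 0.03 and 0.17 m))) or (horizontal distance between plug_gauge and bottle_b below 0.008 m and ((x of bottle_b in the frame of sorting_tray between -0.023 and 0.025 m and y of bottle_b in the frame of sorting_tray between 0.03 and 0.17 m and z of plug_gauge in the frame of bottle_b below 0.03 m) or (x of bottle_b in the frame of sorting_tray between -0.023 and 0.025 m and y of bottle_b in the frame of sorting_tray between -0.17 and -0.03 m and z of plug_gauge in the frame of bottle_b below 0.053 m)) and ((x of bottle_a in the frame of sorting_tray between -0.023 and 0.025 m and y of bottle_a in the frame of sorting_tray between -0.17 and -0.03 m) or (x of bottle_a in the frame of sorting_tray between -0.023 and 0.025 m and y of bottle_a in the frame of sorting_tray between 0.03 and 0.17 m) or (x of bottle_c in the frame of sorting_tray between -0.023 and 0.025 m and y of bottle_c in the frame of sorting_tray between -0.17 and -0.03 m) or (x of bottle_c in the frame of sorting_tray between -0.023 and 0.025 m and y of bottle_c in the frame of sorting_tray between 0.03 and 0.17 m))) or (horizontal distance between plug_gauge and bottle_c below 0.008 m and ((x of bottle_c in the frame of sorting_tray between -0.023 and 0.025 m and y of bottle_c in the frame of sorting_tray between 0.03 and 0.17 m and z of plug_gauge in the frame of bottle_c below 0.03 m) or (x of bottle_c in the frame of sorting_tray between -0.023 and 0.025 m and y of bottle_c in the frame of sorting_tray between -0.17 and -0.03 m and z of plug_gauge in the frame of bottle_c below 0.053 m)) and ((x of bottle_a in the frame of sorting_tray between -0.023 and 0.025 m and y of bottle_a in the frame of sorting_tray between -0.17 and -0.03 m) or (x of bottle_a in the frame of sorting_tray between -0.023 and 0.025 m and y of bottle_a in the frame of sorting_tray between 0.03 and 0.17 m) or (x of bottle_b in the frame of sorting_tray between -0.023 and 0.025 m and y of bottle_b in the frame of sorting_tray between -0.17 and -0.03 m) or (x of bottle_b in the frame of sorting_tray between -0.023 and 0.025 m and y of bottle_b in the frame of sorting_tray between 0.03 and 0.17 m))))), for 0.1 s.
3. the third bottle stands in a bay with the gauge still in its neck (fully home if in the left bay), the other two in the tray (((horizontal distance between plug_gauge and bottle_a below 0.008 m and ((x of bottle_a in the frame of sorting_tray between -0.023 and 0.025 m and y of bottle_a in the frame of sorting_tray between 0.03 and 0.17 m and z of plug_gauge in the frame of bottle_a below 0.03 m) or (x of bottle_a in the frame of sorting_tray between -0.023 and 0.025 m and y of bottle_a in the frame of sorting_tray between -0.17 and -0.03 m and z of plug_gauge in the frame of bottle_a below 0.053 m)) and ((x of bottle_b in the frame of sorting_tray between -0.023 and 0.025 m and y of bottle_b in the frame of sorting_tray between -0.17 and -0.03 m) or (x of bottle_b in the frame of sorting_tray between -0.023 and 0.025 m and y of bottle_b in the frame of sorting_tray between 0.03 and 0.17 m)) and ((x of bottle_c in the frame of sorting_tray between -0.023 and 0.025 m and y of bottle_c in the frame of sorting_tray between -0.17 and -0.03 m) or (x of bottle_c in the frame of sorting_tray between -0.023 and 0.025 m and y of bottle_c in the frame of sorting_tray between 0.03 and 0.17 m))) or (horizontal distance between plug_gauge and bottle_b below 0.008 m and ((x of bottle_b in the frame of sorting_tray between -0.023 and 0.025 m and y of bottle_b in the frame of sorting_tray between 0.03 and 0.17 m and z of plug_gauge in the frame of bottle_b below 0.03 m) or (x of bottle_b in the frame of sorting_tray between -0.023 and 0.025 m and y of bottle_b in the frame of sorting_tray between -0.17 and -0.03 m and z of plug_gauge in the frame of bottle_b below 0.053 m)) and ((x of bottle_a in the frame of sorting_tray between -0.023 and 0.025 m and y of bottle_a in the frame of sorting_tray between -0.17 and -0.03 m) or (x of bottle_a in the frame of sorting_tray between -0.023 and 0.025 m and y of bottle_a in the frame of sorting_tray between 0.03 and 0.17 m)) and ((x of bottle_c in the frame of sorting_tray between -0.023 and 0.025 m and y of bottle_c in the frame of sorting_tray between -0.17 and -0.03 m) or (x of bottle_c in the frame of sorting_tray between -0.023 and 0.025 m and y of bottle_c in the frame of sorting_tray between 0.03 and 0.17 m))) or (horizontal distance between plug_gauge and bottle_c below 0.008 m and ((x of bottle_c in the frame of sorting_tray between -0.023 and 0.025 m and y of bottle_c in the frame of sorting_tray between 0.03 and 0.17 m and z of plug_gauge in the frame of bottle_c below 0.03 m) or (x of bottle_c in the frame of sorting_tray between -0.023 and 0.025 m and y of bottle_c in the frame of sorting_tray between -0.17 and -0.03 m and z of plug_gauge in the frame of bottle_c below 0.053 m)) and ((x of bottle_a in the frame of sorting_tray between -0.023 and 0.025 m and y of bottle_a in the frame of sorting_tray between -0.17 and -0.03 m) or (x of bottle_a in the frame of sorting_tray between -0.023 and 0.025 m and y of bottle_a in the frame of sorting_tray between 0.03 and 0.17 m)) and ((x of bottle_b in the frame of sorting_tray between -0.023 and 0.025 m and y of bottle_b in the frame of sorting_tray between -0.17 and -0.03 m) or (x of bottle_b in the frame of sorting_tray between -0.023 and 0.025 m and y of bottle_b in the frame of sorting_tray between 0.03 and 0.17 m))))), for 0.1 s.
At the end, for the whole second after the job is handed in: Every bottle stands upright and still in its bay (clear necks left, the choked one right), jutting out of the tray's front by at most about 10 mm; the gauge hangs upright in its stand, within 10 mm of its middle, the collar at most 6 mm above the block (((x of bottle_a in the frame of sorting_tray between -0.023 and 0.025 m and y of bottle_a in the frame of sorting_tray between -0.17 and -0.03 m and x of bottle_b in the frame of sorting_tray between -0.023 and 0.025 m and y of bottle_b in the frame of sorting_tray between 0.03 and 0.17 m and x of bottle_c in the frame of sorting_tray between -0.023 and 0.025 m and y of bottle_c in the frame of sorting_tray between 0.03 and 0.17 m) or (x of bottle_b in the frame of sorting_tray between -0.023 and 0.025 m and y of bottle_b in the frame of sorting_tray between -0.17 and -0.03 m and x of bottle_a in the frame of sorting_tray between -0.023 and 0.025 m and y of bottle_a in the frame of sorting_tray between 0.03 and 0.17 m and x of bottle_c in the frame of sorting_tray between -0.023 and 0.025 m and y of bottle_c in the frame of sorting_tray between 0.03 and 0.17 m) or (x of bottle_c in the frame of sorting_tray between -0.023 and 0.025 m and y of bottle_c in the frame of sorting_tray between -0.17 and -0.03 m and x of bottle_a in the frame of sorting_tray between -0.023 and 0.025 m and y of bottle_a in the frame of sorting_tray between 0.03 and 0.17 m and x of bottle_b in the frame of sorting_tray between -0.023 and 0.025 m and y of bottle_b in the frame of sorting_tray between 0.03 and 0.17 m)) and angle between each of bottle_a, bottle_b, bottle_c's own z axis and vertical below 0.06 rad and linear speed of each of bottle_a, bottle_b, bottle_c, plug_gauge below 0.02 m/s and horizontal distance between plug_gauge and gauge_stand below 0.01 m and angle between plug_gauge's own z axis and vertical below 0.15 rad and z of plug_gauge in the frame of gauge_stand below 0.016 m); the robot touches nothing.
It fails at once if the gripper's fingers or the arm press on a bottle (more than 2 N) (contact force between any of the fingers, the arm and bottle_a above 2 N or contact force between any of the fingers, the arm and bottle_b above 2 N or contact force between any of the fingers, the arm and bottle_c above 2 N).
It fails at once if a bottle is tipped by more than about 25 degrees (angle between any of bottle_a, bottle_b, bottle_c's own z axis and vertical above 0.44 rad).
It fails at once if the gauge is rammed: more than 90 N between it and a bottle (contact force between plug_gauge and bottle_a above 90 N or contact force between plug_gauge and bottle_b above 90 N or contact force between plug_gauge and bottle_c above 90 N).
It fails at once if the small frit jar is shoved by more than 30 mm (distance of frit_jar_3 from where it was at the start of the episode above 0.03 m).
It also fails if it takes over 70 s, if anything falls off the work surface, if the arm or the gripper's body presses on something with over 40 N, if the wrist force passes 120 N, or if a joint passes its speed limit or range.

## Working session

There is one attempt and no reset: what is moved stays moved. The work goes in short steps, Python scripts to look and compute and a tool call to move; the robot and the scene stay as the last step left them, time stands still between calls to the robot, and variables do not carry over. Pictures are saved under pics/ and viewed, at most 10 in all, crops included, and the job is handed in when it is done.

Besides the shell and the picture viewer there is one more tool, called after "Emit:" as name(argument=value, ...), one argument or row to a line, values as JSON. apply_moves: Moves the arm, as the interface text tells. Its arguments: {"type":"object","properties":{"targets":{"type":"array"},"force":{"type":"number"}},"required":["targets"]}

```bash
mkdir -p pics
cat > h.py <<'E'
import numpy as np,cv2
from cell import r,eyes,ticket,trace
def ray(im,px):
    K=im["K"];T=im["T"];d=np.linalg.inv(K)@np.array([px[0],px[1],1.]);d=np.array([d[0],-d[1],-d[2]])
    return T[:3,3],T[:3,:3]@d
def plane(im,px,z):
    o,d=ray(im,px);return o+d*(z-o[2])/d[2]
def proj(im,p):
    T=im["T"];q=T[:3,:3].T@(np.array(p)-T[:3,3]);q=np.array([q[0],-q[1],-q[2]]);q=im["K"]@q;return q[:2]/q[2]
def save(im,n):cv2.imwrite("pics/"+n,im["color"][:,:,::-1])
E
python3 - <<'E'
from h import *
s=r.get_state();print({k:np.round(v,3) for k,v in s.items()})
for n in("top","side"):
    im=eyes.get_image(n);save(im,n+"0.png");print(n,im.keys(),np.round(im["K"],1).tolist(),np.round(im["T"],3).tolist())
    for l in("bottle_a","plug_gauge","gauge_stand","sorting_tray","frit_jar_3"):
        for d in trace(n,l):
            z={"b":.06,"p":.126,"g":.052,"s":0.,"f":.063}[l[0]]
            print(n,l,round(d["conf"],2),np.round(d["at"]),d["mask"].sum(),np.round(plane(im,d["at"],z),3))
E
```

```text
{'time': np.float64(0.0), 'joint_positions': array([-1.327,  0.277, -0.028,  1.268,  0.   ,  1.467]), 'joint_vel': array([ 0.002, -0.001,  0.   , -0.002,  0.001, -0.002]), 'joint_efforts': array([-1.0000e-03, -4.4551e+01,  2.9520e+01,  1.6000e-02, -0.0000e+00,
       -0.0000e+00]), 'eef_pos': array([ 0.212, -0.587,  0.255]), 'tcp_rot': array([-0.001,  0.985,  0.173, -0.   ]), 'contact_force': array([ 0.071,  0.772, -0.141]), 'wrist_torque': array([-0.016, -0.018, -0.011]), 'gripper_force': np.float64(0.0), 'finger_gap': np.float64(0.997)}
top dict_keys(['color', 'K', 'T']) [[543.6, 0.0, 325.6], [0.0, 543.6, 240.9], [0.0, 0.0, 1.0]] [[-0.014, 0.996, -0.088, 0.396], [-1.0, -0.014, 0.002, -0.045], [0.001, 0.088, 0.996, 1.576], [0.0, 0.0, 0.0, 1.0]]
top bottle_a 0.86 [322. 274.] 522 [ 0.439 -0.036  0.06 ]
top bottle_a 0.86 [483. 240.] 539 [ 0.525 -0.487  0.06 ]
top bottle_a 0.84 [223. 278.] 515 [0.431 0.238 0.06 ]
top bottle_a 0.75 [266. 199.] 5272 [0.65  0.119 0.06 ]
top bottle_a 0.63 [275. 276.] 514 [0.435 0.094 0.06 ]
top plug_gauge 0.69 [175. 262.] 195 [0.472 0.356 0.126]
top gauge_s
[... 363 characters left out ...]
0.0, 1.0]] [[-0.883, 0.168, -0.438, -0.122], [-0.469, -0.346, 0.813, 1.172], [-0.015, 0.923, 0.384, 0.61], [0.0, 0.0, 0.0, 1.0]]
side bottle_a 0.71 [309. 308.] 1180 [0.389 0.304 0.06 ]
side bottle_a 0.63 [363. 254.] 811 [0.407 0.033 0.06 ]
side bottle_a 0.63 [402. 194.] 404 [ 0.485 -0.398  0.06 ]
side bottle_a 0.55 [346. 276.] 985 [0.39  0.153 0.06 ]
side bottle_a 0.33 [257. 335.] 1963 [0.423 0.426 0.06 ]
side bottle_a 0.24 [241. 269.] 3745 [0.605 0.219 0.06 ]
side plug_gauge 0.71 [253. 298.] 901 [0.431 0.42  0.126]
side gauge_stand 0.76 [258. 336.] 1927 [0.427 0.419 0.052]
side sorting_tray 0.64 [241. 268.] 3531 [0.686 0.109 0.   ]
side frit_jar_3 0.72 [343. 232.] 548 [ 0.502 -0.055  0.063]
```

View pics/top0.png

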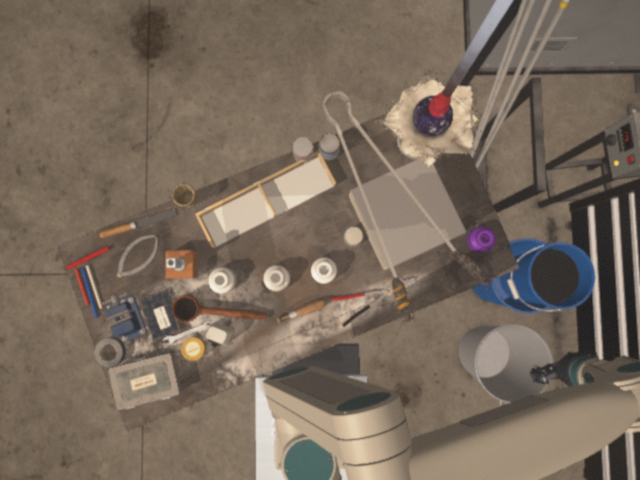

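View pics/side0.png

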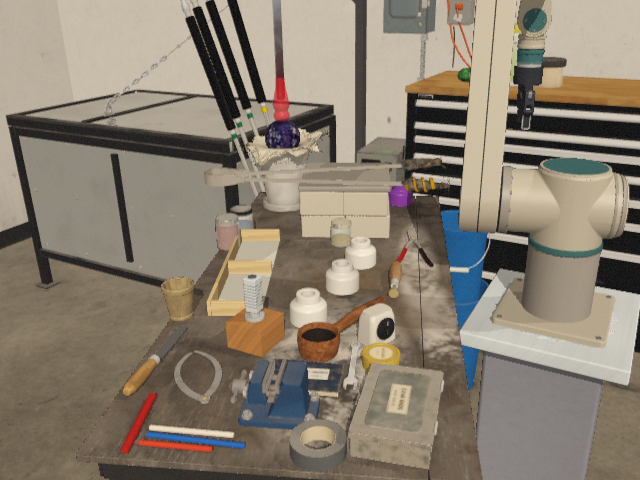

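The white opal bottles are at top (222,278), (276,276), (323,270) and at side (309,308), (342,276), (361,253). The look-alike at top (482,239) is purple and so not meant. The frit jar is at top (353,236), the gauge at (176,263), and the tray is centred near (267,200). I'll confirm with one enlarged mosaic.

Run:
```python
from h import *
t=cv2.imread("pics/top0.png");s=cv2.imread("pics/side0.png")
a=cv2.resize(t[235:305,155:355],None,fx=4,fy=4,interpolation=cv2.INTER_CUBIC)
b=cv2.resize(s[225:365,200:400],(457,320),interpolation=cv2.INTER_CUBIC)
c=cv2.resize(t[145:255,185:345],(343,236),interpolation=cv2.INTER_CUBIC)
o=np.zeros((600,800,3),np.uint8);o[:280]=a;o[280:600,:457]=b;o[280:516,457:]=c
cv2.imwrite("pics/m1.png",o)
```

```text
(no output)
```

View pics/m1.png

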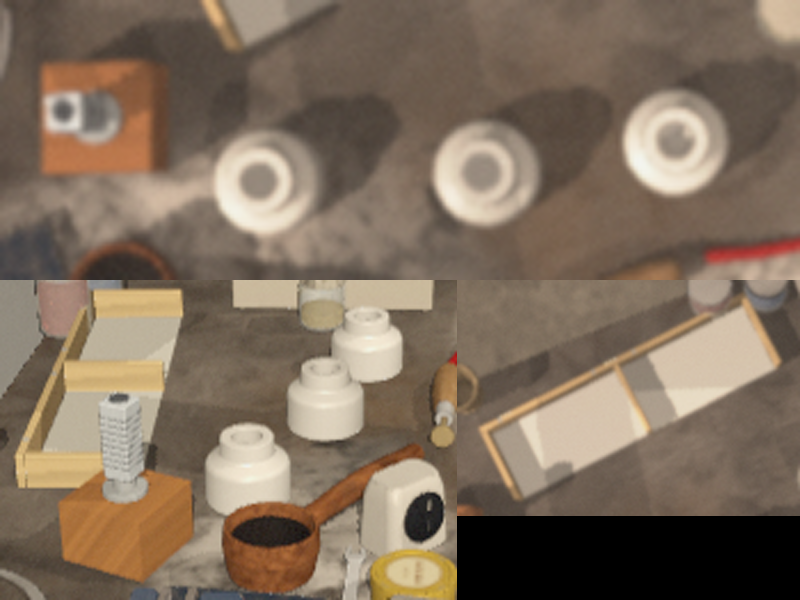

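The mosaic confirms three white opal bottles. The stand and the gauge are nearly axis-aligned, and the tray is yawed about 25° with its front open towards the robot. Next I fit silhouettes in both views.

```bash
cat >> h.py <<'E'
from scipy.optimize import minimize
S=4
def ring(rad,z,n=40):
    a=np.arange(n)*2*np.pi/n;return np.c_[rad*np.cos(a),rad*np.sin(a),np.full(n,z)]
def box(x0,x1,y0,y1,z0,z1):return np.array([[x,y,z] for x in(x0,x1) for y in(y0,y1) for z in(z0,z1)],float)
BOT=[np.r_[ring(35,0),ring(37,3),ring(37,32),ring(33,40)]/1e3,np.r_[ring(23,35),ring(23,60)]/1e3]
STAND=[box(-.038,.038,-.038,.038,0,.052)]
TRAY=[np.r_[box(-.05,.05,-.2,.2,0,0),box(.05,.058,-.2,.2,0,.032)],box(-.05,.058,-.2,-.192,0,.032),box(-.05,.058,.192,.2,0,.032),box(-.05,.058,-.004,.004,0,.032)]
GAUGE=[box(-.012,.012,-.012,.012,.068,.134),np.r_[ring(18.5,52),ring(18.5,58)]/1e3]
def render(im,parts,p):
    m=np.zeros((480*S,640*S),np.uint8);c,s=np.cos(p[2]),np.sin(p[2])
    for q in parts:
        w=np.c_[c*q[:,0]-s*q[:,1]+p[0],s*q[:,0]+c*q[:,1]+p[1],q[:,2]+(p[3] if len(p)>3 else 0)]
        uv=np.array([proj(im,x) for x in w])
        h=cv2.convexHull(((uv+.5)*S*16).astype(np.int32));cv2.fillConvexPoly(m,h,1,cv2.LINE_8,4)
    return m
def fit(views,parts,p0,yaw=True):
    big=[(im,cv2.resize(k.astype(np.uint8),None,fx=S,fy=S,interpolation=cv2.INTER_NEAREST)) for im,k in views]
    def f(q):
        p=[q[0]/100,q[1]/100,q[2]/10 if yaw else 0]
        e=0
        for im,k in big:
            m=render(im,parts,p);e+=(m^k).sum()/k.sum()
        return e
    q0=np.array([p0[0]*100,p0[1]*100]+([p0[2]*10] if yaw else []))
    sim=np.vstack([q0]+[q0+d for d in np.eye(len(q0))*1.0])
    o=minimize(f,q0,method="Nelder-Mead",options=dict(initial_simplex=sim,xatol=.005,fatol=1e-4,maxiter=90))
    return np.array([o.x[0]/100,o.x[1]/100]+([o.x[2]/10] if yaw else [])),o.fun
E
cat > f.py <<'E'
from h import *
I={n:eyes.get_image(n) for n in("top","side")}
B=[[.431,.238],[.435,.094],[.439,-.036]]
def best(n,l,p):
    z={"b":.03,"p":.09,"g":.03,"s":0.}[l[0]];u=proj(I[n],[*p[:2],z])
    d=min(trace(n,l),key=lambda d:np.hypot(*(d["at"]-u)));print(l,n,np.round(d["at"]-u,1),end=" ");return I[n],d["mask"]
for l,parts,p0,y in [("bottle_a",BOT,b,0) for b in B]+[("gauge_stand",STAND,[.47,.36,0],1),("plug_gauge",GAUGE,[.47,.36,0],1),("sorting_tray",TRAY,[.655,.12,.4],1)]:
    v=[best(n,l,p0) for n in I];print()
    for w in([v[0]],[v[1]],v):
        p,e=fit(w,parts,p0,y);print("  ",np.round(p,4),round(e,3))
E
time timeout 500 python3 f.py
```

```text
bottle_a top [-1.7  1.4] bottle_a side [-1.6  5. ] 
   [0.4275 0.2504] 0.037
   [0.4251 0.2508] 0.14
   [0.4268 0.2503] 0.201
bottle_a top [2.2 1.3] bottle_a side [4.6 3.1] 
   [0.4307 0.0938] 0.051
   [0.427  0.0983] 0.037
   [0.4299 0.0944] 0.15
bottle_a top [ 0.3 -0.8] bottle_a side [-0.1  0.2] 
   [ 0.4514 -0.0401] 0.068
   [ 0.4464 -0.0372] 0.125
   [ 0.4492 -0.0402] 0.245
gauge_stand top [2.1 0. ] gauge_stand side [-3.5 10.2] 
   [ 0.4737  0.3656 -0.0187] 0.429
   [0.4703 0.366  0.0323] 0.18
   [ 0.4721  0.3657 -0.0116] 0.65
plug_gauge top [-1.6 -1.5] plug_gauge side [-0.4 -1.4] 
   [0.4734 0.366  0.001 ] 0.071
   [0.4695 0.3664 0.3   ] 0.084
   [0.4728 0.3654 0.0339] 0.271
sorting_tray top [-0.5 -1.5] sorting_tray side [ 92.9 -40.2] 
   [0.6569 0.1224 0.4653] 0.034
   [ 34.7839 -32.5141  10.1438] 1.0
   [ 24.3784 -34.5271  20.9692] 2.0
real	0m21.538s
user	0m14.164s
sys	0m3.480s
```

Emit:
apply_moves(
  targets=[
    [[0,0,-1,0.53,-0.589,0,0],[0,0,-1,0.53,-0.589,0,0],[0,0,-1,0.53,-0.589,0,0],[0,0,-1,0.53,-0.589,0,0],[0,0,-1,0.53,-0.589,0,0],[0,0,-1,0.53,-0.589,0,0],[0,0,-1,0.53,-0.589,0,0],[0,0,-1,0.53,-0.589,0,0],[0,0,-1,0.53,-0.589,0,0],[0,0,-1,0.53,-0.589,0,0],[0,0,-1,0.53,-0.589,0,0],[0,0,-1,0.53,-0.589,0,0],[0,0,-1,0.53,-0.589,0,0],[0,0,-1,0.53,-0.589,0,0],[0,0,-1,0.53,-0.589,0,0],[0,0,-1,0.53,-0.589,0,0],[0,0,-1,0.53,-0.589,0,0]],
  ],
  force=40,
)

```text
time: 2.72
eef_pos: [0.4517, 0.0019, 0.2565]
tcp_rot: [0.0, 0.906, 0.424, 0.0]
contact_force: [-0.0, -0.3, -0.6]
finger_gap: 0.994
gripper_force: 0.0
```

Emit:
apply_moves(
  targets=[
    [[0,0,-1,0.3655,-0.272,0,0],[0,0,-1,0.3655,-0.272,0,0],[0,0,-1,0.3655,-0.272,0,0],[0,0,-1,0.3655,-0.272,0,0],[0,0,-1,0.3655,-0.272,0,0],[0,0,-1,0.3655,-0.272,0,0],[0,0,-1,0.3655,-0.272,0,0],[0,0,-1,0.3655,-0.272,0,0],[0,0,-1,0.3655,-0.272,0,0],[0,0,-1,0.3655,-0.272,0,0],[0,0,-1,0.3655,-0.272,0,0]],
  ],
)

```text
time: 3.63
eef_pos: [0.4736, 0.3631, 0.2559]
tcp_rot: [0.0, 0.767, 0.642, -0.001]
contact_force: [0.2, -0.9, 0.3]
finger_gap: 1.001
gripper_force: 0.0
```

```bash
cat > st.py <<'E'
from h import *
s=r.get_state();w,x,y,z=s["tcp_rot"];print(round(s["time"],2),np.round(s["eef_pos"],4),"yaw",round(np.degrees(2*np.arctan2(y,x)),2),"q",np.round(s["tcp_rot"],4),"F",np.round(s["contact_force"],1),"gap",round(s["finger_gap"],3),"gf",round(s["gripper_force"],1))
E
python3 st.py
```

```text
3.63 [0.4736 0.3631 0.2559] yaw 79.92 q [ 4.000e-04  7.665e-01  6.422e-01 -5.000e-04] F [ 0.2 -0.9  0.3] gap 1.001 gf 0.0
```

Emit:
apply_moves(
  targets=[
    [[0,0,-0.336,0,0,0.1,0],[0,0,-0.336,0,0,0.1,0],[0,0,-0.336,0,0,0.1,0],[0,0,-0.336,0,0,0.19,0],[0,0,-0.336,0,0,0.19,0],[0,0,-0.336,0,0,0.19,0],[0,0,-0.336,0,0,0.19,0]],
  ],
)

```text
time: 4.22
eef_pos: [0.4725, 0.3612, 0.1043]
tcp_rot: [-0.0, 0.708, 0.706, -0.002]
contact_force: [-0.1, 0.1, 0.4]
finger_gap: 1.0
gripper_force: 0.0
```

```bash
python3 st.py
```

```text
4.22 [0.4725 0.3612 0.1043] yaw 89.79 q [-3.000e-04  7.084e-01  7.058e-01 -1.900e-03] F [-0.1  0.1  0.4] gap 1.0 gf 0.0
```

Emit:
apply_moves(
  targets=[
    [[0,0,0,0,0,0,0.5],[0,0,0,0,0,0,1],[0,0,0,0,0,0,1],[0,0,0,0,0,0,1],[0,0,0,0,0,0,1],[0,0,0,0,0,0,1],[0,0,0,0,0,0,1]],
  ],
  force=60,
)

```text
time: 4.8
eef_pos: [0.4736, 0.3638, 0.1056]
tcp_rot: [0.0, 0.707, 0.707, 0.001]
contact_force: [-1.7, -0.6, 5.7]
finger_gap: 0.276
gripper_force: 58.8
```

```bash
python3 st.py
```

```text
4.8 [0.4736 0.3638 0.1056] yaw 89.96 q [2.000e-04 7.073e-01 7.069e-01 8.000e-04] F [-1.7 -0.6  5.7] gap 0.276 gf 58.8
```

Emit:
apply_moves(
  targets=[
    [[0,0,0,0,0,-0.03,1],[0,0,0,0,0,-0.07,1],[0,0,0,0,0,-0.11,1],[0,0,0,0,0,-0.125,1],[0,0,0,-0.03,-0.01,-0.125,1],[0,0,0,-0.07,-0.03,-0.125,1],[0,0,0,-0.11,-0.05,-0.125,1],[0,0,0,-0.144,-0.0575,-0.125,1],[0,0,0,-0.144,-0.0575,-0.125,1],[0,0,0,-0.144,-0.0575,-0.125,1],[0,0,0,-0.144,-0.0575,-0.125,1],[0,0,0,-0.144,-0.0575,-0.125,1]],
  ],
)

```text
time: 5.8
eef_pos: [0.4275, 0.2489, 0.204]
tcp_rot: [-0.0, 0.707, 0.707, 0.0]
contact_force: [0.4, 0.6, -2.2]
finger_gap: 0.274
gripper_force: 59.6
```

Run:
```python
from h import *
im=eyes.get_image("side");E=[]
for i in range(4):
    s=r.get_state();E.append(s["eef_pos"]);eyes.get_image("top")
print(np.round(E,4),np.round(s["contact_force"],1))
p=np.mean(E,0);save(im,"side1.png")
m=cv2.imread("pics/side1.png")
for k,pp in enumerate([(p[0],p[1],p[2]-.094),(.426,.2505,.06)]):
    u=proj(im,pp);print(u);cv2.circle(m,tuple(int(round(v*16)) for v in u),16,(0,0,255),-1,cv2.LINE_AA,4)
u=proj(im,(p[0],p[1],p[2]-.094)).astype(int)
c=m[u[1]-80:u[1]+70,u[0]-100:u[0]+100];cv2.imwrite("pics/s1c.png",cv2.resize(c,None,fx=4,fy=4,interpolation=cv2.INTER_CUBIC))
for l in("plug_gauge","bottle_a"):
    for d in trace("side",l):print(l,round(d["conf"],2),np.round(d["at"]),d["mask"].sum())
```

```text
[[0.4275 0.249  0.2041]
 [0.4275 0.249  0.2042]
 [0.4274 0.2489 0.2042]
 [0.4273 0.2488 0.2042]] [ 0.7 -0.9 -1.8]
[305.51015358 268.28856444]
[306.51264411 292.1283363 ]
plug_gauge 0.88 [303. 240.] 830
bottle_a 0.93 [306. 307.] 1130
bottle_a 0.85 [362. 254.] 784
bottle_a 0.83 [343. 277.] 1010
bottle_a 0.55 [402. 196.] 390
```

View pics/s1c.png

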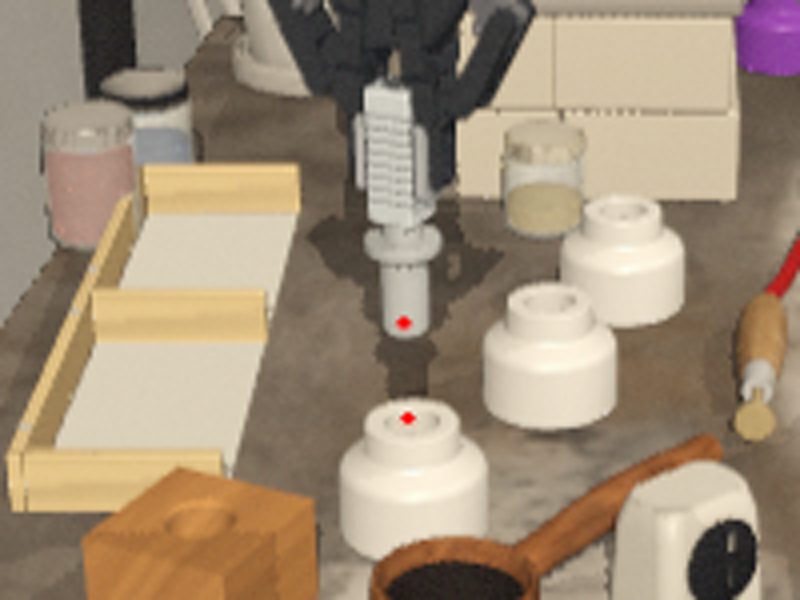

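```bash
cat > g.py <<'E'
from h import *
G2=[g-[0,0,.010] for g in GAUGE]+[np.r_[ring(9.5,0),ring(11.5,2),ring(11.5,42)]/1e3,ring(10,48).tolist()+ring(10,58).tolist()]
G2[3]=np.array(G2[3])/1e3
def gfit(im,mask,zs,p0):
    return fit([(im,mask)],[g+[0,0,zs] for g in G2],p0,False)
E
python3 - <<'E'
from g import *
im=eyes.get_image("side");s=r.get_state()["eef_pos"];t=eyes.get_image("top")
g=trace("side","plug_gauge")[0]["mask"]
for dz in(-.096,-.094,-.092):print("gauge",dz,gfit(im,g,s[2]+dz,s[:2]),s)
cv2.imwrite("pics/gm.png",g*255)
B=[[.4265,.2505],[.429,.096],[.449,-.039]]
for b in B:
  for n,i in(("side",im),("top",t)):
    u=proj(i,[*b,.03]);d=min(trace(n,"bottle_a"),key=lambda d:np.hypot(*(d["at"]-u)));print(n,round(d["conf"],2),d["mask"].sum(),fit([(i,d["mask"])],BOT,b,False))
E
```

```text
gauge -0.096 (array([0.42422811, 0.25233659]), np.float64(0.374189364461738)) [0.4270965  0.24839742 0.2042535 ]
gauge -0.094 (array([0.42181103, 0.25635976]), np.float64(0.3841601815823606)) [0.4270965  0.24839742 0.2042535 ]
gauge -0.092 (array([0.41992823, 0.25927649]), np.float64(0.3947795071335927)) [0.4270965  0.24839742 0.2042535 ]
side 0.64 1134 (array([0.42476168, 0.25053564]), np.float64(0.14561287477954143))
top 0.63 444 (array([0.42714206, 0.24883608]), np.float64(0.33488175675675674))
side 0.78 1032 (array([0.42677456, 0.09880755]), np.float64(0.037306201550387594))
top 0.87 565 (array([0.43119606, 0.0947353 ]), np.float64(0.03805309734513274))
side 0.59 770 (array([ 0.44690192, -0.03688055]), np.float64(0.13709415584415585))
top 0.67 478 (array([ 0.45069952, -0.03933274]), np.float64(0.13572175732217573))[ WARN:0@5.218] global loadsave.cpp:1063 imwrite_ Unsupported depth image for selected encoder is fallbacked to CV_8U.
```

The gauge hangs straight above the left bottle: its plug end is at crop (406,328) and the mouth at (412,417). The offset is about 1 mm, so I correct that and lower.

Emit:
apply_moves(
  targets=[
    [[0,0,0,-0.001,-0.001,0.02,1],[0,0,0,-0.001,-0.001,0.045,1],[0,0,0,-0.001,-0.001,0.055,1],[0,0,0,-0.001,-0.001,0.058,1],[0,0,0,-0.001,-0.001,0.061,1],[0,0,0,-0.001,-0.001,0.063,1],[0,0,0,-0.001,-0.001,0.063,1]],
  ],
)

```text
time: 7.18
eef_pos: [0.4267, 0.2475, 0.1545]
tcp_rot: [0.0, 0.707, 0.707, 0.0]
contact_force: [-0.0, 0.3, -1.9]
finger_gap: 0.277
gripper_force: 59.5
```

```bash
python3 st.py
```

```text
7.18 [0.4267 0.2475 0.1545] yaw 89.95 q [2.000e-04 7.074e-01 7.068e-01 5.000e-04] F [-0.   0.3 -1.9] gap 0.277 gf 59.5
```

Emit:
apply_moves(
  targets=[
    [[0,0,0,0,0,0.002,1],[0,0,0,0,0,0.004,1],[0,0,0,0,0,0.006,1],[0,0,0,0,0,0.006,1]],
  ],
)

```text
time: 7.52
eef_pos: [0.4261, 0.2473, 0.149]
tcp_rot: [-0.0, 0.707, 0.707, -0.0]
contact_force: [0.3, 0.1, -3.4]
finger_gap: 0.271
gripper_force: 59.5
```

Emit:
apply_moves(
  targets=[
    [[0,0,0,0,0,0.002,1],[0,0,0,0,0,0.004,1],[0,0,0,0,0,0.005,1],[0,0,0,0,0,0.005,1]],
  ],
)

```text
time: 7.85
eef_pos: [0.4259, 0.2472, 0.1448]
tcp_rot: [-0.0, 0.707, 0.707, -0.0]
contact_force: [-0.1, 0.4, -2.9]
finger_gap: 0.273
gripper_force: 59.5
```

Emit:
apply_moves(
  targets=[
    [[0,0,0,0,0,0.002,1],[0,0,0,0,0,0.004,1],[0,0,0,0,0,0.006,1],[0,0,0,0,0,0.006,1]],
  ],
)

```text
time: 8.18
eef_pos: [0.4259, 0.2472, 0.1399]
tcp_rot: [-0.0, 0.707, 0.707, -0.0]
contact_force: [-0.7, -0.5, -2.3]
finger_gap: 0.274
gripper_force: 59.5
```

Emit:
apply_moves(
  targets=[
    [[0,0,0,0,0,0.0015,1],[0,0,0,0,0,0.003,1],[0,0,0,0,0,0.0045,1],[0,0,0,0,0,0.0045,1]],
  ],
)

```text
time: 8.52
eef_pos: [0.426, 0.2473, 0.1364]
tcp_rot: [-0.0, 0.707, 0.707, -0.0]
contact_force: [-0.1, -0.1, -2.4]
finger_gap: 0.275
gripper_force: 59.5
```

Emit:
apply_moves(
  targets=[
    [[0,0,0,0,0,0.002,1],[0,0,0,0,0,0.004,1],[0,0,0,0,0,0.005,1],[0,0,0,0,0,0.005,1]],
  ],
)

```text
time: 8.85
eef_pos: [0.426, 0.2472, 0.1324]
tcp_rot: [-0.0, 0.707, 0.707, -0.0]
contact_force: [0.0, -0.1, -2.3]
finger_gap: 0.275
gripper_force: 59.5
```

Emit:
apply_moves(
  targets=[
    [[0,0,0,0,0,0.002,1],[0,0,0,0,0,0.004,1],[0,0,0,0,0,0.005,1],[0,0,0,0,0,0.005,1]],
  ],
)

```text
time: 9.18
eef_pos: [0.426, 0.2473, 0.1284]
tcp_rot: [-0.0, 0.707, 0.707, -0.0]
contact_force: [0.4, 0.3, -2.8]
finger_gap: 0.276
gripper_force: 59.5
```

Emit:
apply_moves(
  targets=[
    [[0,0,0,0,0,0.004,1],[0,0,0,0,0,0.008,1],[0,0,0,0,0,0.011,1],[0,0,0,0,0,0.011,1]],
  ],
)

```text
time: 9.52
eef_pos: [0.4256, 0.2471, 0.1192]
tcp_rot: [-0.0, 0.707, 0.707, -0.001]
contact_force: [0.3, 0.1, -2.5]
finger_gap: 0.272
gripper_force: 59.5
```

Emit:
apply_moves(
  targets=[
    [[0,0,0,0,0,0.0015,1],[0,0,0,0,0,0.003,1],[0,0,0,0,0,0.004,1],[0,0,0,0,0,0.004,1]],
  ],
)

```text
time: 9.85
eef_pos: [0.4261, 0.2473, 0.1165]
tcp_rot: [-0.0, 0.707, 0.707, -0.0]
contact_force: [0.9, -0.2, -2.9]
finger_gap: 0.271
gripper_force: 59.5
```

Emit:
apply_moves(
  targets=[
    [[0,0,0,0,0,0.001,1],[0,0,0,0,0,0.002,1],[0,0,0,0,0,0.003,1],[0,0,0,0,0,0.003,1]],
  ],
)

```text
time: 10.18
eef_pos: [0.4261, 0.2473, 0.1142]
tcp_rot: [-0.0, 0.707, 0.707, -0.0]
contact_force: [-0.2, -0.3, -2.3]
finger_gap: 0.271
gripper_force: 59.5
```

Emit:
apply_moves(
  targets=[
    [[0,0,0,0,0,0.001,1],[0,0,0,0,0,0.002,1],[0,0,0,0,0,0.003,1],[0,0,0,0,0,0.003,1]],
  ],
)

```text
time: 10.52
eef_pos: [0.4264, 0.2474, 0.1133]
tcp_rot: [0.0, 0.707, 0.707, 0.0]
contact_force: [-4.2, -0.5, 8.1]
finger_gap: 0.273
gripper_force: 61.0
```

Emit:
apply_moves(
  targets=[
    [[0,0,0,0,0,-0.003,1],[0,0,0,-0.004,0.004,-0.003,1],[0,0,0,-0.012,0.013,-0.003,1],[0,0,0,-0.022,0.024,-0.003,1],[0,0,0,-0.033,0.035,-0.003,1],[0,0,0,-0.044,0.047,-0.003,1],[0,0,0,-0.055,0.059,-0.003,1],[0,0,0,-0.064,0.069,-0.003,1],[0,0,0,-0.068,0.073,-0.003,1],[0,0,0,-0.0694,0.0744,-0.003,1]],
  ],
)

```text
time: 11.35
eef_pos: [0.4869, 0.1908, 0.1144]
tcp_rot: [0.0, 0.708, 0.706, 0.0]
contact_force: [0.5, 0.9, -2.7]
finger_gap: 0.271
gripper_force: 59.6
```

```bash
cat > bt.py <<'E'
from h import *
# bottle positions in vision frame, avg of cameras, and gauge tcp
def bots():
    out=[]
    for n in("top","side"):
        im=eyes.get_image(n)
        for d in trace(n,"bottle_a"):
            p=plane(im,d["at"],.03)
            if d["conf"]>.4 and d["mask"].sum()<1600 and p[0]<.8 and p[1]>-.3:
                print(n,round(d["conf"],2),d["mask"].sum(),np.round(fit([(im,d["mask"])],BOT,p[:2],False)[0],4))
bots()
for n in("top",):
    im=eyes.get_image(n);d=trace(n,"sorting_tray")[0];print(fit([(im,d["mask"])],TRAY,[.657,.122,.465]))
E
python3 st.py; python3 bt.py
```

```text
11.35 [0.4869 0.1908 0.1144] yaw 89.85 q [2.000e-04 7.080e-01 7.062e-01 2.000e-04] F [ 0.5  0.9 -2.7] gap 0.271 gf 59.6
top 0.97 530 [ 0.4514 -0.0393]
top 0.67 242 [0.4827 0.1781]
side 0.91 965 [0.4824 0.1962]
side 0.76 794 [ 0.4454 -0.0373]
side 0.6 1015 [0.4272 0.0979]
(array([0.65659465, 0.12236425, 0.46007391]), np.float64(0.15301362683438155))
```

Emit:
apply_moves(
  targets=[
    [[0,0,0,0.002,0.004,0,1],[0,0,0,0.006,0.012,0,1],[0,0,0,0.012,0.024,0,1],[0,0,0,0.018,0.036,0,1],[0,0,0,0.024,0.048,0,1],[0,0,0,0.03,0.06,0,1],[0,0,0,0.036,0.072,0,1],[0,0,0,0.042,0.084,0,1],[0,0,0,0.048,0.096,0,1],[0,0,0,0.054,0.108,0,1],[0,0,0,0.06,0.12,0,1],[0,0,0,0.065,0.13,0,1],[0,0,0,0.068,0.136,0,1],[0,0,0,0.069,0.1374,0,1],[0,0,0,0.069,0.1374,0,1],[0,0,0,0.069,0.1374,0,1]],
  ],
)

```text
time: 12.98
eef_pos: [0.5957, 0.2469, 0.1144]
tcp_rot: [0.0, 0.707, 0.707, 0.0]
contact_force: [-0.1, -0.3, -2.1]
finger_gap: 0.274
gripper_force: 59.6
```

```bash
python3 st.py
python3 - <<'E'
from h import *
a=eyes.get_image("top")["color"];b=eyes.get_image("side")["color"]
o=np.zeros((400,800,3),np.uint8)
o[:]=np.hstack([cv2.resize(a[150:290,150:290],(400,400),interpolation=cv2.INTER_CUBIC),cv2.resize(b[190:330,190:330],(400,400),interpolation=cv2.INTER_CUBIC)])
cv2.imwrite("pics/m2.png",o[:,:,::-1])
E
```

```text
12.98 [0.5957 0.2469 0.1144] yaw 89.95 q [0.000e+00 7.074e-01 7.068e-01 2.000e-04] F [-0.1 -0.3 -2.1] gap 0.274 gf 59.6
```

View pics/m2.png

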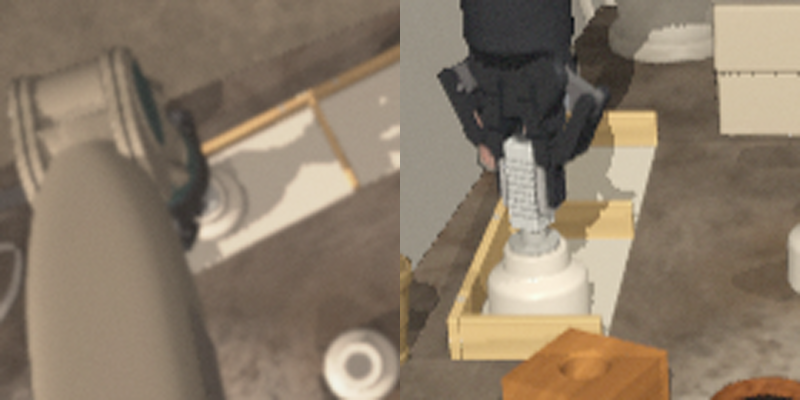

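The image shows the first bottle well inside the left bay with the gauge home. I lift out and go to the middle bottle.

Emit:
apply_moves(
  targets=[
    [[0,0,0,0,0,-0.008,1],[0,0,0,0,0,-0.02,1],[0,0,0,0,0,-0.035,1],[0,0,0,0,0,-0.05,1],[0,0,0,0,0,-0.07,1],[0,0,0,0,0,-0.0875,1],[0,0,0,-0.015,-0.016,-0.0875,1],[0,0,0,-0.045,-0.049,-0.0875,1],[0,0,0,-0.08,-0.087,-0.0875,1],[0,0,0,-0.115,-0.125,-0.0875,1],[0,0,0,-0.15,-0.163,-0.0875,1],[0,0,0,-0.178,-0.193,-0.0875,1],[0,0,0,-0.19,-0.206,-0.0875,1],[0,0,0,-0.1918,-0.2086,-0.0875,1],[0,0,0,-0.1918,-0.2086,-0.08,1],[0,0,0,-0.1918,-0.2086,-0.065,1],[0,0,0,-0.1918,-0.2086,-0.056,1],[0,0,0,-0.1918,-0.2086,-0.056,1]],
  ],
)

```text
time: 14.58
eef_pos: [0.4287, 0.0941, 0.1579]
tcp_rot: [-0.001, 0.707, 0.707, -0.001]
contact_force: [-0.8, 0.8, -2.8]
finger_gap: 0.273
gripper_force: 59.8
```

```bash
python3 st.py
python3 - <<'E'
from h import *
im=eyes.get_image("side");m=im["color"][:,:,::-1].copy()
cv2.imwrite("pics/m3.png",cv2.resize(m[190:340,230:430],None,fx=4,fy=4,interpolation=cv2.INTER_CUBIC))
s=r.get_state()["eef_pos"];print(proj(im,[s[0],s[1]+.002,s[2]-.0953]),proj(im,[.429,.0965,.06]))
E
```

```text
14.58 [0.4287 0.0941 0.1579] yaw 90.0 q [-8.000e-04  7.071e-01  7.071e-01 -6.000e-04] F [-0.8  0.8 -2.8] gap 0.273 gf 59.8
[341.13058334 261.02299114] [340.98149682 262.38052431]
```

View pics/m3.png

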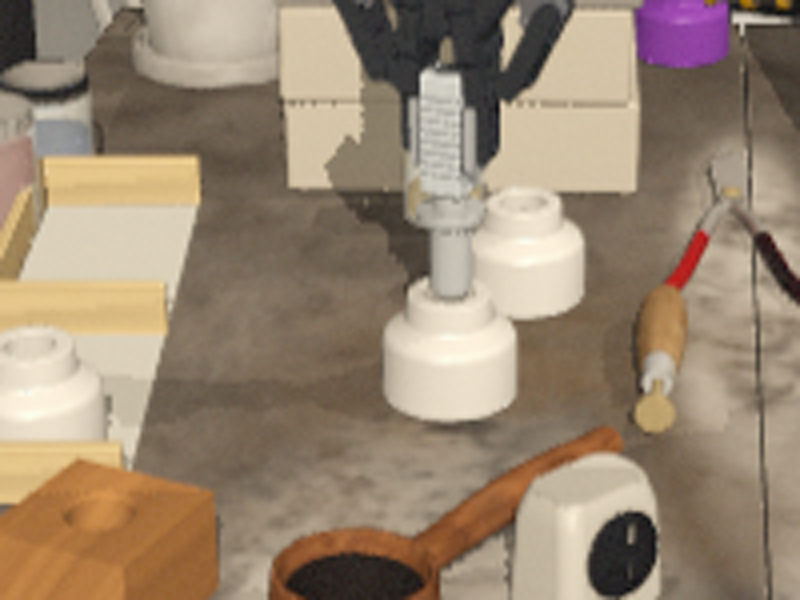

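The plug (column 452) sits over the neck (column 450) of the middle bottle, and the first bottle stands in the bay. I lower gently.

Emit:
apply_moves(
  targets=[
    [[0,0,0,0,0,0.002,1],[0,0,0,0,0,0.004,1],[0,0,0,0,0,0.006,1],[0,0,0,0,0,0.008,1],[0,0,0,0,0,0.008,1]],
  ],
)

```text
time: 15.05
eef_pos: [0.4286, 0.0936, 0.1525]
tcp_rot: [-0.0, 0.707, 0.707, -0.0]
contact_force: [-0.3, -0.9, -2.3]
finger_gap: 0.272
gripper_force: 59.8
```

Emit:
apply_moves(
  targets=[
    [[0,0,0,0,0,0.002,1],[0,0,0,0,0,0.004,1],[0,0,0,0,0,0.006,1],[0,0,0,0,0,0.008,1],[0,0,0,0,0,0.008,1]],
  ],
)

```text
time: 15.47
eef_pos: [0.4287, 0.0935, 0.1461]
tcp_rot: [0.0, 0.707, 0.707, 0.0]
contact_force: [0.4, 0.2, -3.5]
finger_gap: 0.278
gripper_force: 59.9
```

Emit:
apply_moves(
  targets=[
    [[0,0,0,0,0,0.002,1],[0,0,0,0,0,0.004,1],[0,0,0,0,0,0.006,1],[0,0,0,0,0,0.008,1],[0,0,0,0,0,0.008,1]],
  ],
)

```text
time: 15.88
eef_pos: [0.4287, 0.0935, 0.1396]
tcp_rot: [0.0, 0.707, 0.707, -0.0]
contact_force: [0.5, 0.0, -2.2]
finger_gap: 0.275
gripper_force: 59.9
```

Emit:
apply_moves(
  targets=[
    [[0,0,0,0,0,0.0015,1],[0,0,0,0,0,0.003,1],[0,0,0,0,0,0.0045,1],[0,0,0,0,0,0.0045,1]],
  ],
)

```text
time: 16.22
eef_pos: [0.4287, 0.0936, 0.1361]
tcp_rot: [0.0, 0.707, 0.707, 0.0]
contact_force: [1.6, -0.3, -2.5]
finger_gap: 0.271
gripper_force: 59.9
```

Emit:
apply_moves(
  targets=[
    [[0,0,0,0,0,0.001,1],[0,0,0,0,0,0.002,1],[0,0,0,0,0,0.003,1],[0,0,0,0,0,0.003,1]],
  ],
)

```text
time: 16.55
eef_pos: [0.4286, 0.0936, 0.1338]
tcp_rot: [-0.0, 0.707, 0.707, -0.0]
contact_force: [1.3, 0.3, -1.6]
finger_gap: 0.273
gripper_force: 59.9
```

Emit:
apply_moves(
  targets=[
    [[0,0,0,0,0,0.002,1],[0,0,0,0,0,0.004,1],[0,0,0,0,0,0.006,1],[0,0,0,0,0,0.007,1],[0,0,0,0,0,0.007,1]],
  ],
)

```text
time: 16.97
eef_pos: [0.4286, 0.0935, 0.1281]
tcp_rot: [-0.0, 0.707, 0.707, -0.0]
contact_force: [0.4, 0.4, -2.9]
finger_gap: 0.269
gripper_force: 59.8
```

Emit:
apply_moves(
  targets=[
    [[0,0,0,0,0,0.003,1],[0,0,0,0,0,0.006,1],[0,0,0,0,0,0.009,1],[0,0,0,0,0,0.012,1],[0,0,0,0,0,0.014,1],[0,0,0,0,0,0.014,1]],
  ],
)

```text
time: 17.47
eef_pos: [0.4285, 0.0935, 0.1167]
tcp_rot: [-0.0, 0.707, 0.707, -0.0]
contact_force: [1.0, -0.1, -2.8]
finger_gap: 0.273
gripper_force: 59.8
```

Emit:
apply_moves(
  targets=[
    [[0,0,0,0,0,0.0015,1],[0,0,0,0,0,0.003,1],[0,0,0,0,0,0.0045,1],[0,0,0,0,0,0.006,1],[0,0,0,0,0,0.006,1]],
  ],
)

```text
time: 17.88
eef_pos: [0.4286, 0.0936, 0.1133]
tcp_rot: [-0.0, 0.707, 0.707, -0.0]
contact_force: [-2.8, 0.1, 6.6]
finger_gap: 0.271
gripper_force: 61.0
```

The middle bottle is clear too, home at 113 mm, so it also goes to the left bay.

Emit:
apply_moves(
  targets=[
    [[0,0,0,0,0,-0.003,1],[0,0,0,0.001,0.004,-0.003,1],[0,0,0,0.003,0.013,-0.003,1],[0,0,0,0.006,0.026,-0.003,1],[0,0,0,0.0095,0.04,-0.003,1],[0,0,0,0.013,0.055,-0.003,1],[0,0,0,0.0165,0.07,-0.003,1],[0,0,0,0.02,0.085,-0.003,1],[0,0,0,0.024,0.1,-0.003,1],[0,0,0,0.027,0.112,-0.003,1],[0,0,0,0.0279,0.1188,-0.003,1]],
  ],
)

```text
time: 18.8
eef_pos: [0.5262, 0.1164, 0.1146]
tcp_rot: [0.0, 0.707, 0.707, 0.001]
contact_force: [-1.2, -0.3, -1.9]
finger_gap: 0.275
gripper_force: 59.7
```

Emit:
apply_moves(
  targets=[
    [[0,0,0,0.002,0.004,0,1],[0,0,0,0.006,0.012,0,1],[0,0,0,0.012,0.024,0,1],[0,0,0,0.018,0.036,0,1],[0,0,0,0.024,0.048,0,1],[0,0,0,0.03,0.06,0,1],[0,0,0,0.036,0.072,0,1],[0,0,0,0.042,0.084,0,1],[0,0,0,0.048,0.096,0,1],[0,0,0,0.054,0.108,0,1],[0,0,0,0.06,0.12,0,1],[0,0,0,0.065,0.13,0,1],[0,0,0,0.068,0.136,0,1],[0,0,0,0.069,0.1374,0,1],[0,0,0,0.069,0.1374,0,1],[0,0,0,0.069,0.1374,0,1]],
  ],
)

```text
time: 20.13
eef_pos: [0.6336, 0.1709, 0.1147]
tcp_rot: [-0.0, 0.707, 0.707, 0.0]
contact_force: [0.1, 0.0, -2.9]
finger_gap: 0.275
gripper_force: 59.7
```

```bash
python3 st.py; python3 bt.py
```

```text
20.13 [0.6336 0.1709 0.1147] yaw 89.95 q [-0.000e+00  7.074e-01  7.068e-01  1.000e-04] F [ 0.1  0.  -2.9] gap 0.275 gf 59.7
top 0.98 530 [ 0.4514 -0.0401]
top 0.79 216 [0.6264 0.1544]
side 0.87 493 [0.6325 0.1703]
side 0.8 845 [0.6047 0.2328]
side 0.55 843 [ 0.4459 -0.0358]
(array([0.66097056, 0.11207932, 0.47116374]), np.float64(0.803313054916146))
```

Emit:
apply_moves(
  targets=[
    [[0,0,0,0,0,-0.008,1],[0,0,0,0,0,-0.02,1],[0,0,0,0,0,-0.035,1],[0,0,0,0,0,-0.05,1],[0,0,0,0,0,-0.07,1],[0,0,0,0,0,-0.0875,1],[0,0,0,-0.015,-0.013,-0.0875,1],[0,0,0,-0.045,-0.039,-0.0875,1],[0,0,0,-0.083,-0.072,-0.0875,1],[0,0,0,-0.12,-0.105,-0.0875,1],[0,0,0,-0.158,-0.138,-0.0875,1],[0,0,0,-0.196,-0.171,-0.0875,1],[0,0,0,-0.23,-0.201,-0.0875,1],[0,0,0,-0.253,-0.221,-0.0875,1],[0,0,0,-0.263,-0.23,-0.0875,1],[0,0,0,-0.2651,-0.2314,-0.0875,1],[0,0,0,-0.2651,-0.2314,-0.08,1],[0,0,0,-0.2651,-0.2314,-0.065,1],[0,0,0,-0.2651,-0.2314,-0.056,1],[0,0,0,-0.2651,-0.2314,-0.056,1]],
  ],
)

```text
time: 22.1
eef_pos: [0.448, -0.0399, 0.1579]
tcp_rot: [-0.001, 0.707, 0.707, -0.001]
contact_force: [0.5, 0.8, -2.5]
finger_gap: 0.278
gripper_force: 59.8
```

```bash
python3 st.py
python3 - <<'E'
from h import *
im=eyes.get_image("side");m=im["color"][:,:,::-1].copy()
cv2.imwrite("pics/m4.png",cv2.resize(m[170:320,230:430],None,fx=4,fy=4,interpolation=cv2.INTER_CUBIC))
E
```

```text
22.1 [ 0.448  -0.0399  0.1579] yaw 90.04 q [-1.400e-03  7.069e-01  7.073e-01 -6.000e-04] F [ 0.5  0.8 -2.5] gap 0.278 gf 59.8
```

View pics/m4.png

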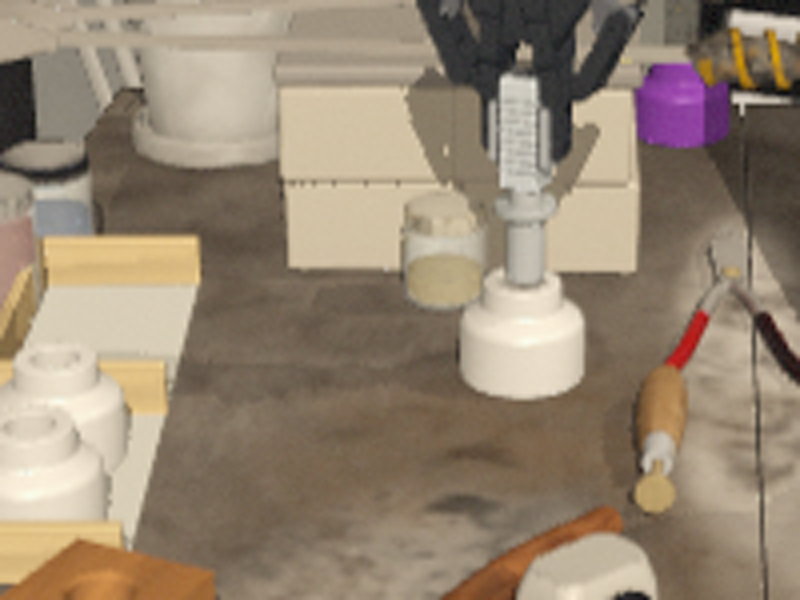

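The plug is at column 526 and the neck of the last bottle at 523. Both sorted bottles stand in the left bay. I shift slightly left and lower.

Emit:
apply_moves(
  targets=[
    [[0,0,0,0.001,0.002,0.0,1],[0,0,0,0.001,0.002,0.002,1],[0,0,0,0.001,0.002,0.004,1],[0,0,0,0.001,0.002,0.006,1],[0,0,0,0.001,0.002,0.008,1],[0,0,0,0.001,0.002,0.008,1]],
  ],
)

```text
time: 22.65
eef_pos: [0.4497, -0.0402, 0.1528]
tcp_rot: [-0.0, 0.707, 0.707, -0.0]
contact_force: [0.3, -0.6, -2.8]
finger_gap: 0.272
gripper_force: 59.8
```

Emit:
apply_moves(
  targets=[
    [[0,0,0,0,0,0.002,1],[0,0,0,0,0,0.004,1],[0,0,0,0,0,0.006,1],[0,0,0,0,0,0.008,1],[0,0,0,0,0,0.008,1]],
  ],
)

```text
time: 23.07
eef_pos: [0.4497, -0.0402, 0.1463]
tcp_rot: [-0.0, 0.707, 0.707, -0.0]
contact_force: [0.0, -0.0, -1.4]
finger_gap: 0.272
gripper_force: 59.8
```

Emit:
apply_moves(
  targets=[
    [[0,0,0,0,0,0.002,1],[0,0,0,0,0,0.004,1],[0,0,0,0,0,0.006,1],[0,0,0,0,0,0.0075,1],[0,0,0,0,0,0.0075,1]],
  ],
)

```text
time: 23.48
eef_pos: [0.4497, -0.0402, 0.1404]
tcp_rot: [-0.0, 0.707, 0.707, -0.0]
contact_force: [-0.5, -0.0, -2.3]
finger_gap: 0.275
gripper_force: 59.8
```

Emit:
apply_moves(
  targets=[
    [[0,0,0,0,0,0.0015,1],[0,0,0,0,0,0.003,1],[0,0,0,0,0,0.004,1],[0,0,0,0,0,0.004,1]],
  ],
)

```text
time: 23.82
eef_pos: [0.45, -0.0402, 0.1376]
tcp_rot: [-0.0, 0.707, 0.707, 0.0]
contact_force: [-0.7, 1.1, -2.7]
finger_gap: 0.277
gripper_force: 60.0
```

Emit:
apply_moves(
  targets=[
    [[0,0,0,0,0,0.001,1],[0,0,0,0,0,0.002,1],[0,0,0,0,0,0.0025,1],[0,0,0,0,0,0.0025,1]],
  ],
)

```text
time: 24.15
eef_pos: [0.4501, -0.0403, 0.1374]
tcp_rot: [0.0, 0.707, 0.707, -0.0]
contact_force: [-4.8, 0.7, 11.2]
finger_gap: 0.27
gripper_force: 61.8
```

It stops 24 mm short, so this bottle is choked and goes to the right bay.

Emit:
apply_moves(
  targets=[
    [[0,0,0,0,0,-0.003,1],[0,0,0,0.0005,0.003,-0.003,1],[0,0,0,0.001,0.008,-0.003,1],[0,0,0,0.002,0.017,-0.003,1],[0,0,0,0.004,0.028,-0.003,1],[0,0,0,0.0055,0.04,-0.003,1],[0,0,0,0.007,0.052,-0.003,1],[0,0,0,0.009,0.064,-0.003,1],[0,0,0,0.0105,0.076,-0.003,1],[0,0,0,0.012,0.088,-0.003,1],[0,0,0,0.0135,0.1,-0.003,1],[0,0,0,0.015,0.112,-0.003,1],[0,0,0,0.017,0.124,-0.003,1],[0,0,0,0.0185,0.136,-0.003,1],[0,0,0,0.02,0.148,-0.003,1],[0,0,0,0.0215,0.16,-0.003,1],[0,0,0,0.023,0.17,-0.003,1],[0,0,0,0.024,0.176,-0.003,1],[0,0,0,0.0241,0.178,-0.003,1]],
  ],
)

```text
time: 25.73
eef_pos: [0.5935, -0.0209, 0.138]
tcp_rot: [0.0, 0.707, 0.707, 0.0]
contact_force: [-0.9, -1.3, -2.2]
finger_gap: 0.274
gripper_force: 59.7
```

```bash
python3 st.py
python3 - <<'E'
from h import *
im=eyes.get_image("side");m=im["color"][:,:,::-1].copy()
cv2.imwrite("pics/m5.png",cv2.resize(m[150:300,200:400],None,fx=3,fy=3,interpolation=cv2.INTER_CUBIC))
E
```

```text
25.73 [ 0.5935 -0.0209  0.138 ] yaw 89.96 q [2.000e-04 7.073e-01 7.069e-01 3.000e-04] F [-0.9 -1.3 -2.2] gap 0.274 gf 59.7
```

View pics/m5.png

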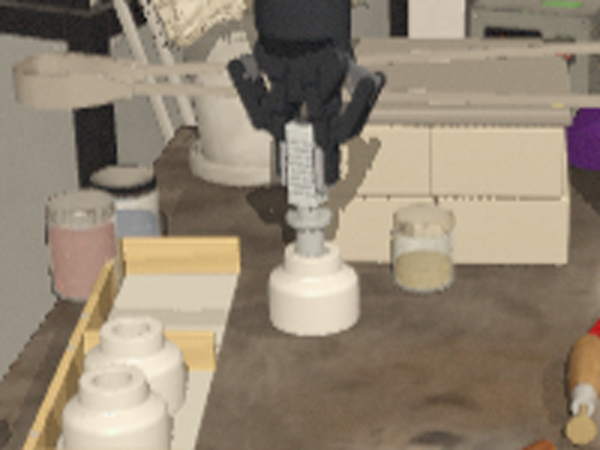

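The bottle stands upright in front of the right bay with the gauge in its neck. I slide it in.

Emit:
apply_moves(
  targets=[
    [[0,0,0,0.002,0.004,0,1],[0,0,0,0.006,0.012,0,1],[0,0,0,0.012,0.024,0,1],[0,0,0,0.018,0.036,0,1],[0,0,0,0.024,0.048,0,1],[0,0,0,0.03,0.06,0,1],[0,0,0,0.036,0.072,0,1],[0,0,0,0.042,0.084,0,1],[0,0,0,0.048,0.096,0,1],[0,0,0,0.054,0.108,0,1],[0,0,0,0.06,0.12,0,1],[0,0,0,0.065,0.13,0,1],[0,0,0,0.068,0.136,0,1],[0,0,0,0.069,0.1374,0,1],[0,0,0,0.069,0.1374,0,1],[0,0,0,0.069,0.1374,0,1]],
  ],
)

```text
time: 27.12
eef_pos: [0.7022, 0.0341, 0.1378]
tcp_rot: [-0.0, 0.707, 0.707, -0.0]
contact_force: [-0.9, -0.6, -2.8]
finger_gap: 0.271
gripper_force: 59.7
```

```bash
python3 st.py
python3 - <<'E'
from h import *
im=eyes.get_image("side");m=im["color"][:,:,::-1].copy()
cv2.imwrite("pics/m6.png",cv2.resize(m[150:300,200:400],None,fx=3,fy=3,interpolation=cv2.INTER_CUBIC))
E
```

```text
27.12 [0.7022 0.0341 0.1378] yaw 89.95 q [-1.000e-04  7.074e-01  7.068e-01 -0.000e+00] F [-0.9 -0.6 -2.8] gap 0.271 gf 59.7
```

View pics/m6.png

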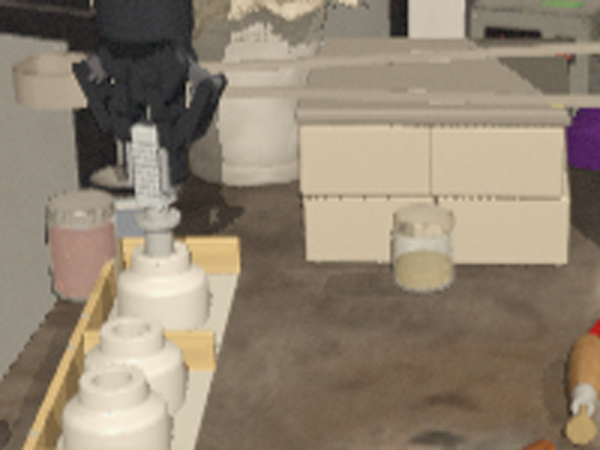

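Emit:
apply_moves(
  targets=[
    [[0,0,0,0,0,-0.008,1],[0,0,0,0,0,-0.02,1],[0,0,0,0,0,-0.04,1],[0,0,0,0,0,-0.06,1],[0,0,0,0,0,-0.07,1],[0,0,0,0.018,-0.0125,-0.07,1],[0,0,0,0.05,-0.035,-0.07,1],[0,0,0,0.085,-0.059,-0.07,1],[0,0,0,0.12,-0.084,-0.07,1],[0,0,0,0.155,-0.108,-0.07,1],[0,0,0,0.19,-0.132,-0.07,1],[0,0,0,0.225,-0.157,-0.07,1],[0,0,0,0.26,-0.181,-0.07,1],[0,0,0,0.295,-0.206,-0.07,1],[0,0,0,0.33,-0.23,-0.07,1],[0,0,0,0.365,-0.254,-0.07,1],[0,0,0,0.39,-0.272,-0.07,1],[0,0,0,0.405,-0.282,-0.07,1],[0,0,0,0.4116,-0.2868,-0.07,1],[0,0,0,0.4116,-0.2868,-0.07,1]],
  ],
)

```text
time: 28.83
eef_pos: [0.4724, 0.3642, 0.194]
tcp_rot: [0.0, 0.707, 0.707, 0.0]
contact_force: [0.3, 0.8, -2.3]
finger_gap: 0.279
gripper_force: 59.6
```

Emit:
apply_moves(
  targets=[
    [[0,0,0,0,0,0.01,1],[0,0,0,0,0,0.025,1],[0,0,0,0,0,0.035,1],[0,0,0,0,0,0.041,1],[0,0,0,0,0,0.045,1],[0,0,0,0,0,0.049,1],[0,0,0,0,0,0.052,1],[0,0,0,0,0,0.052,1]],
  ],
)

```text
time: 29.5
eef_pos: [0.4731, 0.3633, 0.1518]
tcp_rot: [-0.0, 0.707, 0.707, -0.0]
contact_force: [0.5, 0.4, -2.6]
finger_gap: 0.272
gripper_force: 59.8
```

```bash
python3 st.py
```

```text
29.5 [0.4731 0.3633 0.1518] yaw 89.94 q [-1.000e-04  7.075e-01  7.067e-01 -3.000e-04] F [ 0.5  0.4 -2.6] gap 0.272 gf 59.8
```

Emit:
apply_moves(
  targets=[
    [[0,0,0,0,0,0.0025,1],[0,0,0,0,0,0.005,1],[0,0,0,0,0,0.0075,1],[0,0,0,0,0,0.01,1],[0,0,0,0,0,0.012,1],[0,0,0,0,0,0.012,1]],
  ],
)

```text
time: 30.0
eef_pos: [0.4729, 0.3634, 0.1423]
tcp_rot: [-0.0, 0.707, 0.707, -0.0]
contact_force: [-0.3, 0.4, -1.7]
finger_gap: 0.272
gripper_force: 59.8
```

Emit:
apply_moves(
  targets=[
    [[0,0,0,0,0,0.006,1],[0,0,0,0,0,0.014,1],[0,0,0,0,0,0.024,1],[0,0,0,0,0,0.034,1],[0,0,0,0,0,0.041,1],[0,0,0,0,0,0.043,1],[0,0,0,0,0,0.044,1],[0,0,0,0,0,0.044,1]],
  ],
)

```text
time: 30.67
eef_pos: [0.4731, 0.3635, 0.1072]
tcp_rot: [-0.0, 0.707, 0.707, -0.0]
contact_force: [-0.2, -0.2, -2.7]
finger_gap: 0.276
gripper_force: 59.8
```

Emit:
apply_moves(
  targets=[
    [[0,0,0,0,0,0.001,1],[0,0,0,0,0,0.002,1],[0,0,0,0,0,0.002,1],[0,0,0,0,0,0.002,0.6],[0,0,0,0,0,0.002,0.3],[0,0,0,0,0,0.002,0],[0,0,0,0,0,0.002,0],[0,0,0,0,0,0.002,0],[0,0,0,0,0,0.002,0]],
  ],
)

```text
time: 31.42
eef_pos: [0.4733, 0.3636, 0.1061]
tcp_rot: [0.0, 0.707, 0.707, 0.0]
contact_force: [0.0, -0.2, -0.3]
finger_gap: 0.998
gripper_force: 0.0
```

Emit:
apply_moves(
  targets=[
    [[0,0,0,0,0,-0.015,0],[0,0,0,0,0,-0.04,0],[0,0,0,0,0,-0.08,0],[0,0,0,0,0,-0.12,0],[0,0,0,0,0,-0.16,0],[0,0,0,-0.04,-0.02,-0.16,0],[0,0,0,-0.08,-0.05,-0.16,0],[0,0,0,-0.12,-0.08,-0.16,0],[0,0,0,-0.16,-0.11,-0.16,0],[0,0,0,-0.2,-0.11,-0.16,0],[0,0,0,-0.24,-0.11,-0.16,0],[0,0,0,-0.28,-0.11,-0.16,0],[0,0,0,-0.32,-0.11,-0.16,0],[0,0,0,-0.36,-0.11,-0.16,0],[0,0,0,-0.4,-0.11,-0.16,0],[0,0,0,-0.44,-0.11,-0.16,0],[0,0,0,-0.48,-0.11,-0.16,0],[0,0,0,-0.48,-0.11,-0.16,0],[0,0,0,-0.48,-0.11,-0.16,0]],
  ],
)

```text
time: 33.0
eef_pos: [0.385, -0.0218, 0.2349]
tcp_rot: [0.0, 0.709, 0.705, 0.0]
contact_force: [-1.0, 0.6, 0.1]
finger_gap: 0.994
gripper_force: 0.0
```

```bash
python3 st.py
python3 - <<'E'
from h import *
t=eyes.get_image("top");s=eyes.get_image("side")
k=trace("top","sorting_tray")[0]["mask"];print("tray",fit([(t,k)],TRAY,[.657,.122,.465]))
o=np.array([.6569,.1224]);c,q=np.cos(.465),np.sin(.465)
for n,im in(("top",t),("side",s)):
    for d in trace(n,"bottle_a"):
        p=plane(im,d["at"],.03)
        if d["mask"].sum()<1600 and p[1]>-.3:
            f=fit([(im,d["mask"])],BOT,p[:2],False);v=f[0]-o;print(n,round(d["conf"],2),np.round(f[0],3),round(f[1],2),"local",np.round([c*v[0]+q*v[1],-q*v[0]+c*v[1]],3))
d=trace("side","plug_gauge")[0];print("gauge side",fit([(s,d["mask"])],GAUGE,[.47,.366,0],False))
a=cv2.resize(t["color"][140:300,150:370],(550,400),interpolation=cv2.INTER_CUBIC);b=cv2.resize(s["color"][210:370,190:290],(250,400),interpolation=cv2.INTER_CUBIC)
cv2.imwrite("pics/m7.png",np.hstack([a,b])[:,:,::-1])
E
```

```text
33.0 [ 0.385  -0.0218  0.2349] yaw 89.71 q [5.000e-04 7.089e-01 7.053e-01 5.000e-04] F [-1.   0.6  0.1] gap 0.994 gf 0.0
tray (array([0.6559885 , 0.12186008, 0.46538819]), np.float64(0.44410335124072653))
top 0.92 [0.597 0.249] 0.05 local [0.003 0.14 ]
top 0.79 [0.704 0.034] 0.04 local [ 0.003 -0.1  ]
top 0.76 [0.636 0.172] 0.09 local [0.004 0.054]
side 0.9 [0.63 0.22] 1.07 local [0.019 0.1  ]
side 0.61 [0.701 0.034] 0.21 local [ 0.    -0.099]
side 0.59 [0.663 0.127] 1.26 local [0.007 0.001]
gauge side (array([0.46959215, 0.36771681]), np.float64(0.06013626251390434))
```

View pics/m7.png

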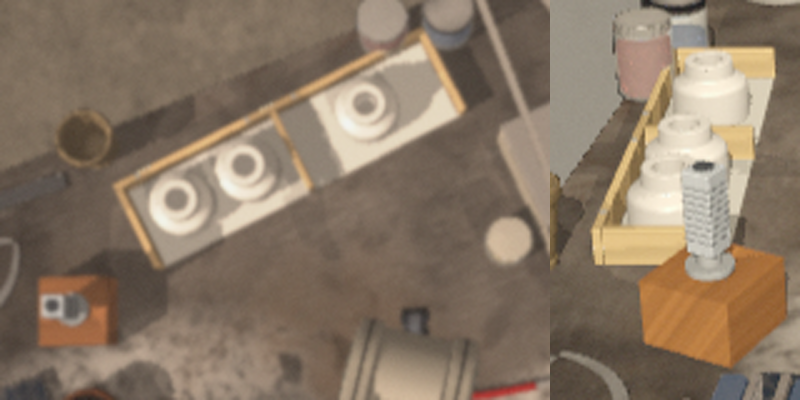

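All three bottles stand well inside the tray, local x about 3 mm and y about +140, +54 and -100 mm. The gauge hangs in its stand, the jar is unmoved, and the arm is clear. I hand in.

```bash
python3 -c "
from cell import ticket
print(ticket.finish_job())"
```

```text
the job is handed in; nothing more can be done
None
```

I sorted all three bottles and handed the job in at about 33 s of the 70 s limit; the interface gave no verdict. The two clear bottles are in the left bay, the choked one is in the right bay, the gauge hangs in its stand, and the jar was not touched.

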